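Free the board in the studio trimmer

TASK

Clear the scissors off the board in the trimmer and hang them by either finger loop on the empty hook of the little pegboard, letting go so that they hang still. Then take the lift lever by its red knob, swing it up until it stands straight up and the clamp bar is at its highest, and finish still holding the knob there, because the springs throw the bar down again if it is let go and I want to draw the board out. Leave the board where it lies and do not disturb the pen pot, the paint jar or the tape.

Things in the scene. Friction and masses are not known exactly. Their poses are not given: they have to be found in the camera images.
- cutter: board trimmer: grey bed 300 (x) x 400 (y) x 40 mm high, origin at the centre of its underside, x to its rear, y to its left end. A clamp bar lies along y over the bed at x = +50 mm. Through it at x = +50, y = +/-186 mm stand spring-loaded guide posts 22 mm thick, top 122 mm above the desk. The lift lever is outside the right (-y) end
- bar (a joint): rise in m of the clamp bar, an aluminium bar 46 mm wide, 460 mm long, top 57 to 66 mm above the desk, pressed down by springs and weight with about 47 N: 0 when it clamps the board, about 0.0105 at the cam's highest lift. A black cutting head 50 x 50 mm, top 97 mm above the desk, sits on it at y = +110 mm of the trimmer
- lever (a joint): lever angle in rad about the trimmer's y axis: about 0 at rest, pointing to the trimmer's front (-x) and 0.2 rad above level; grows as the knob swings up and rearwards. At 1.37 it stands straight up and its eccentrics (14 mm throw) hold the bar highest; it turns on to 2.3 and the bar sinks again. Springs drive it off the top either way; the knob needs about 6 N to start, less towards the top
- lever_axis (a point): point on the lever's turning axis, level with the lever: x = +50, y = -275 mm on the trimmer, 22 mm above the desk. The axis runs along the trimmer's y
- knob: red barrel knob on the end of the lever, 30 mm diameter, 32 mm long along the trimmer's y, turning freely on its pin as the lever swings, so it can be pinched on its two ends; origin at its centre, 130 mm from the lever's axis; at rest it is 48 mm above the desk. The lever is a steel rod 10 mm thick; nothing stands within 50 mm of the knob on either side along the axis
- board: teal picture board 230 (x) x 280 (y) x 4 mm lying on the bed, clamped under the bar, sticking out towards the robot; origin at the centre of its underside, 40 mm above the desk
- scissors: closed scissors, 180 mm long, 70 to 130 g, flat on the board in front of the bar. Origin at the underside of the shank; x points from blade tips to finger loops, z up. The steel shank, the best grip, is 18 mm wide (y), 8 mm thick, x = -22 to +14 mm; blades reach x = -97 mm; two teal loops side by side span x = +36 to +88, y = -40 to +40 mm, 8 mm thick
- loop_a (a point): centre of one finger loop, at x = +62, y = +19, z = +4 mm on the scissors; the opening is 36 mm long in x and 26 mm wide in y
- loop_b (a point): centre of the other finger loop, at x = +62, y = -19, z = +4 mm; the same opening
- stand: small white pegboard standing on a wooden foot 260 (x) x 120 (y) x 12 mm, fixed; panel 260 mm wide (x), 10 mm thick, top 322 mm above the desk. Its front faces its own -y. Origin at the centre of the foot's underside. A palette knife hangs at x = -108 mm and a brush at x = +108 mm; the empty hook is in the middle
- hook (a point): middle of the level run of the empty hook, 235 mm above the desk and 26 mm out (-y) from the panel's middle plane; axes as the pegboard's. The hook is a dark wire 6 mm thick that runs level from the panel to 45 mm out, then turns up
- hook_tip (a point): upturned end of the hook: 58 mm out (-y) from the panel's middle plane, 262 mm above the desk (27 mm above the level run)
- pen_pot: white pot of pens, 72 mm diameter, pens to about 150 mm high, origin at the centre of its underside; leave alone
- paint_jar: red paint jar with a yellow cap, 60 mm diameter, 85 mm high, origin at the centre of its underside; leave alone
- tape: roll of masking tape lying flat, 96 mm diameter, 25 mm high, origin at the centre of its underside; leave alone

How it is judged:
By the outcome, as a careful person would: the job done as asked, in the order asked, and still so for the second after the job is handed in, while the arm keeps its last pose, push and grip.
It also fails if it takes over 58 s, if anything falls off the work surface, if the arm or the gripper's body presses on something with over 40 N, if the wrist force passes 120 N, or if a joint passes its speed limit or range.

ROBOT

A 6-joint arm with a two-finger parallel gripper is mounted at the origin on the work surface. World frame = base frame: x ahead of the robot, y to its left, z up, the work surface at z = 0. Lengths are in m, angles in rad, forces in N, time in s.
With the tool pointing down it reaches from about 0.275 to 0.825 m from the base axis. Payload 4.9 kg.
Tool frame: the origin (TCP) lies midway between the tips of the shut fingers; the grasp point (between the pads) lies 19 mm behind it; z points along the fingers, y is the line along which they close (so a half turn about z gives the same grasp; the last joint's range is limited). The gripper opens to 85 mm and grips with 20 to 120 N. Pads are 22 mm wide; open, the fingers measure 114 mm over their backs; the gripper's body (76 mm by 85 mm) begins 54 mm behind the grasp point. The pads swing forward as they close: fully open they stand 13 mm farther back than shut.
Start: joints at [-1.42, 0.326, -0.193, 1.052, 0, 1.437], TCP at [0.155, -0.528, 0.196] pointing down, gripper open.
Joint ranges: [-2.65, 2.65], [-0.97, 1.79], [-1.3, 1.35], [-1.93, 2.1], [-1.47, 1.37], [-3.14, 3.14]. Speed limits (rad/s): [2.57, 2.57, 3.14, 3.14, 3.14, 3.14].

INTERFACE

Orientations are given as [roll, pitch, yaw] about the fixed x, y, z axes, in that order (R = Rz(yaw) Ry(pitch) Rx(roll)).
In Python, from plant import monitor, get_image, get_calibration, job, finder gives the robot as it stands.
- The arm moves only by the tool carry_out, never from a script. Its argument "deltas" is one flat list of numbers, 6 for each row, row after row: the shift along the world's x, y, z in m, then the turn, a rotation vector about the world's x, y, z in degrees. In form: [tx, ty, tz, rx, ry, rz, tx, ty, tz, rx, ry, rz, ...]. A call has 1 to 20 rows; each row is the pose to reach, as a shift and turn from the pose commanded when the call began; what a row does not reach only later rows make up. A row lasts 1/8 s, in which the tool goes at most 62.5 mm and 10.7 degrees, less where a joint would pass 70% of its speed; a pose out of reach is approached as far as the arm can. A call with a gripper value outside its range is refused whole. "claw" is the finger opening in m, from 0 to 0.0854, set as the call begins (left out, the last holds). The fingers move at their own pace and stop on an object; the grip force is fixed at half the most. Time passes only in rows, so rows that repeat a pose let the fingers close. It gives the time, the measured TCP pose, the force, the opening and the grip force at its end, in the units of the state.
- monitor.sense(): the state, without advancing time (a new reading comes with each control period).
- get_image(name): name is "side" or "top"; returns (picture, depth): 384x512x3 uint8, blue, green, red; 384x512 float32, m along the optical axis (not along the pixel's ray), 0 where there is no reading.
- get_calibration(name): a dict with "intrinsics" (3x3 intrinsics, pixels), "view" (4x4, takes a point from world to camera coordinates). Camera axes: x right, y up, looking along -z (the intrinsics and any distortion apply to the point x, -y, -z); pixel columns grow to the right and rows downward; lengths in m; the calibration is good to about 2 mm. A picture is of the moment at which its call begins. get_calibration takes no time and is no camera call.
- job.close_job(): hands the job in; it is judged then, once.
Trained networks look in the newest picture that a camera, given by its name, has taken for a name from the list of things; names that differ only in an ending like _2 or _b are one class to them, and where a whole thing is asked for, a point or a joint stands for the part that bears it (a point fixed in the world has none). Each returns a list of dicts, best first, with "p" (0 to 1); they miss things now and then, are a little off and sometimes report something else, mostly with a low value. They report only what shows in the picture. A call takes as long as a camera call.
- finder.look_for(camera, thing): "pixel" ([column, row] in pixels, amid what is visible of it).
The state is a dict: "time_s": time; "joint_pos": joint angles; "qd": joint speeds; "tau": joint torques, N m; "position": TCP position; "ee_rot": TCP orientation; "ft_force": force on the tool from outside, world axes, zero at the start; "torque": the same for the moment, N m; "finger_gap": opening from 0.0 (shut) to 1.0 (fully open); "finger_force": force on a finger pad.
Only numpy, scipy, OpenCV 4.12 (cv2) and the standard library are available. Lean on these libraries where they do the work, as an engineer would, in place of code of your own. Each camera call takes 0.05 s, during which the arm holds its last target. There are 200 camera calls.

## Working session

There is one attempt and no reset: what is moved stays moved. The work goes in short steps, Python scripts to look and compute and a tool call to move; the robot and the scene stay as the last step left them, time stands still between calls to the robot, and variables do not carry over. Pictures are saved under pics/ and viewed, at most 10 in all, crops included, and the job is handed in when it is done.

Besides the shell and the picture viewer there is one more tool, called after "Request:" by a JSON object that holds its "fn" and its "kwargs", one argument or row to a line. carry_out: Moves the arm, as the interface text tells. Its arguments: {"type":"object","properties":{"deltas":{"type":"array","items":{"type":"number"}},"claw":{"type":"number"}},"required":["deltas"]}

```bash
mkdir -p pics; cat > h.py <<'E'
import numpy as np, cv2
from plant import monitor, get_image, get_calibration, job, finder
def px2w(cam,u,v,depth=None,z=None):
    c=get_calibration(cam);K=np.array(c["intrinsics"]);V=np.linalg.inv(np.array(c["view"]))
    r=np.linalg.inv(K)@np.array([u,v,1.]);d=np.array([r[0],-r[1],-1.])
    o=V[:3,3];dw=V[:3,:3]@d
    s=depth if depth is not None else (z-o[2])/dw[2]
    return o+s*dw
def w2px(cam,p):
    c=get_calibration(cam);K=np.array(c["intrinsics"]);q=np.array(c["view"])@np.append(p,1)
    a=K@np.array([q[0],-q[1],-q[2]]);return a[:2]/a[2]
E
python3 - <<'E'
from h import *
print(get_calibration("top"));print(get_calibration("side"))
for c in("top","side"):
    im,d=get_image(c);cv2.imwrite(f"pics/{c}0.png",im);np.save(c+"_d.npy",d)
    for t in["cutter","lever","knob","board","scissors","loop_a","stand","hook","hook_tip","pen_pot","paint_jar","tape"]:
        for r in finder.look_for(c,t)[:2]:
            u,v=r["pixel"];z=d[int(v),int(u)]
            print(c,t,round(r["p"],2),np.round([u,v]),np.round(px2w(c,u,v,depth=z),3) if z>0 else None)
print(monitor.sense())
E
```

```text
{'intrinsics': array([[352.90701062,   0.        , 252.55391168],
       [  0.        , 352.90701062, 192.20409237],
       [  0.        ,   0.        ,   1.        ]]), 'view': array([[-0.00863852, -0.9995498 ,  0.02873282, -0.03448525],
       [ 0.9962762 , -0.00613809,  0.0860003 , -0.60533198],
       [-0.08578522,  0.02936874,  0.9958807 , -1.22487051],
       [ 0.        ,  0.        ,  0.        ,  1.        ]])}
{'intrinsics': array([[413.70781083,   0.        , 261.53879077],
       [  0.        , 413.70781083, 190.97174267],
       [  0.        ,   0.        ,   1.        ]]), 'view': array([[ 7.42458224e-01,  6.69892236e-01,  4.21668203e-04,
        -4.30962677e-01],
       [-3.82202087e-01,  4.23086956e-01,  8.21534535e-01,
         8.74644442e-02],
       [ 5.50161204e-01, -6.10116234e-01,  5.70158601e-01,
        -1.89374206e+00],
       [ 0.00000000e+00,  0.00000000e+00,  0.00000000e+00,
         1.00000000e+00]])}
top cutter 0.74 [ 98. 211.] [0.539 0.451 0.154]
top cutter 0.73 [241. 195.] [0.593 0.003 0.065]
top lever 0.67 [309. 207.] [ 0.553 -0.244  0.   ]
top knob 0
[... 1586 characters left out ...]
006]
{'time_s': 1.3, 'joint_pos': array([-1.42019419e+00,  3.26183065e-01, -1.92586573e-01,  1.05197340e+00,
       -1.04878732e-05,  1.43661788e+00]), 'qd': array([-6.65558737e-04, -9.30914391e-04,  2.43713101e-06, -1.14659511e-03,
        1.62118584e-03,  1.04304663e-03]), 'tau': array([ 1.03745784e-03, -4.43340039e+01,  2.62752342e+01,  1.34367692e-03,
       -1.59553036e-05,  1.98152236e-06]), 'position': array([ 0.15454546, -0.52788024,  0.19579517]), 'ee_rot': array([3.14154125e+00, 1.75224214e-05, 2.84780576e-01]), 'ft_force': array([-0.06768371, -0.24046993, -0.26876739]), 'torque': array([-0.01949934,  0.00337594, -0.01002686]), 'finger_force': 0.0, 'finger_gap': 0.9957322359943385}
```

```bash
ls; ls pics
```

```text
h.py
pics
side_d.npy
top_d.npy
side0.png
top0.png
```

View pics/top0.png

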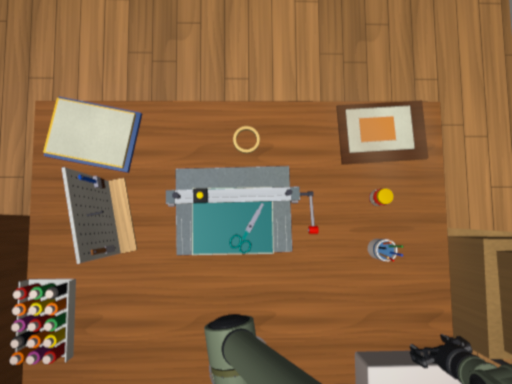

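View pics/side0.png

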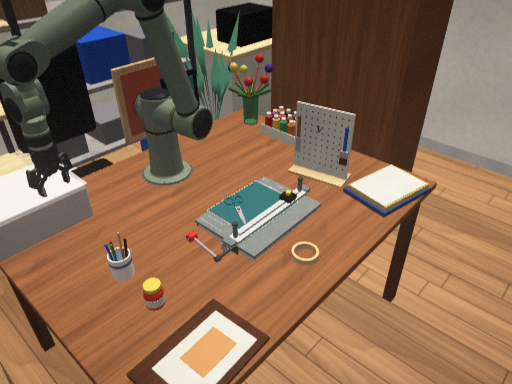

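The top view shows the trimmer amid the desk (column 175–292), scissors at about (247,229) with loops front-left at (241,241), and the knob at (313,230). The pegboard is at the left, panel facing right. In the side view the hook is near (319,129) and the knob at (192,236). Next I measure these exactly.

```bash
cat >> h.py <<'E'
def cloud(cam,d):
    c=get_calibration(cam);K=np.array(c["intrinsics"]);V=np.linalg.inv(np.array(c["view"]))
    v,u=np.indices(d.shape);s=d
    p=np.stack([(u-K[0,2])/K[0,0]*s,-(v-K[1,2])/K[1,1]*s,-s],-1)
    return p@V[:3,:3].T+V[:3,3]
E
python3 - <<'E'
from h import *
ts,tt=cv2.imread("pics/side0.png"),cv2.imread("pics/top0.png")
ds,dt=np.load("side_d.npy"),np.load("top_d.npy")
S,T=cloud("side",ds),cloud("top",dt)
# panel plane from side view
R=S[100:185,290:356].reshape(-1,3);m=(R[:,2]>.04)&(R[:,2]<.31)&(R[:,1]>.3)&(R[:,1]<.65)&(R[:,0]>.3)&(R[:,0]<.75);R=R[m]
q=R.copy()
for _ in range(6):
    c=q.mean(0);w,U=np.linalg.eigh(np.cov((q-c).T));n=U[:,0];q=R[abs((R-c)@n)<.004]
n*=-np.sign(n[1]); print("panel n",n,"c",c,len(q),len(R))
h=np.array([n[0],n[1]]);h/=np.linalg.norm(h);t=np.array([-h[1],h[0]]) # stand +x = rotate -y dir by +90
a=(q[:,:2]@t);print("along range",a.min(),a.max(),"z",q[:,2].max(), "t",t)
o=R[((R-c)@n>.012)]
print("off-plane z>.2",np.round(np.c_[o,(o-c)@n,(o-c)[:,:2]@t][(o[:,2]>.2)],3))
# foot from top: wood colour points z~.012
f=T[170:262,105:140].reshape(-1,3);f=f[abs(f[:,2]-.012)<.006];print("foot rect n=%d"%len(f),cv2.minAreaRect((f[:,:2]*1000).astype(np.float32)))
# knob & red
for nm,im,P in(("top",tt,T),("side",ts,S)):
    b,g,r=[im[...,i].astype(int) for i in range(3)];m=(r>150)&(g<70)&(b<70)
    pts=P[m];k=(abs(pts[:,1]+.26)<.06)&(abs(pts[:,0]-.5)<.1);print(nm,"knob n",k.sum(),pts[k].mean(0),pts[k].max(0),np.argwhere(m)[k].mean(0)[::-1])
# bed + bar
f=T[160:262,170:300].reshape(-1,3)
e=f[abs(f[:,2]-.04)<.008];print("bed",cv2.minAreaRect((e[:,:2]*1000).astype(np.float32)))
e=f[(abs(f[:,2]-.064)<.008)];print("bar",cv2.minAreaRect((e[:,:2]*1000).astype(np.float32)),e.mean(0))
for nm,im,(x,y,w,hh) in(("top",tt,(165,160,160,100)),("side",ts,(185,170,120,80))):
    cv2.imwrite(f"pics/{nm}c.png",cv2.resize(im[y:y+hh,x:x+w],None,fx=5,fy=5,interpolation=cv2.INTER_CUBIC))
E
```

```text
panel n [ 1.89628529e-01 -9.81855889e-01  1.82406011e-04] c [0.5278167  0.44874132 0.18426292] 2110 3229
along range 0.4684492329709421 0.7305200404707003 z 0.3099259650957442 t [0.98185591 0.18962853]
off-plane z>.2 [[ 0.42   0.409  0.271  0.018 -0.114]
 [ 0.42   0.409  0.267  0.019 -0.113]
 [ 0.426  0.415  0.266  0.014 -0.106]
 [ 0.421  0.408  0.263  0.02  -0.113]
 [ 0.417  0.414  0.255  0.013 -0.115]
 [ 0.421  0.416  0.255  0.012 -0.111]
 [ 0.425  0.411  0.254  0.018 -0.108]
 [ 0.419  0.412  0.247  0.016 -0.113]
 [ 0.422  0.415  0.247  0.013 -0.11 ]
 [ 0.422  0.409  0.239  0.018 -0.112]
 [ 0.425  0.413  0.239  0.016 -0.108]
 [ 0.416  0.411  0.232  0.016 -0.117]
 [ 0.419  0.413  0.232  0.014 -0.113]
 [ 0.534  0.396  0.266  0.053 -0.004]
 [ 0.416  0.411  0.218  0.016 -0.117]
 [ 0.425  0.413  0.22   0.015 -0.107]
 [ 0.535  0.395  0.262  0.055 -0.003]
 [ 0.42   0.413  0.214  0.015 -0.112]
 [ 0.428  0.417  0.215  0.013 -0.104]
 [ 0.534  0.396  0.257  0.053 -0.004]
 [ 0.634  0.448  0.271  0.021  0.104]
 [ 0.633  0.457  0.267  0.012  0.105]
 [ 0.414  0.414  0.207  0.012 -0.118]
 [ 0.427 
[... 1532 characters left out ...]
1  0.017  0.102]
 [ 0.635  0.454  0.201  0.015  0.106]
 [ 0.639  0.453  0.203  0.017  0.111]]
foot rect n=1236 ((528.2393798828125, 419.8536071777344), (320.89569091796875, 106.72370910644531), 0.31298404932022095)
top knob n 77 [ 0.47205127 -0.24654794  0.05812917] [ 0.48425582 -0.23097629  0.06664368] [313.42857143 229.54545455]
side knob n 29 [ 0.47842157 -0.25038065  0.05870959] [ 0.4866754  -0.23280401  0.06566101] [191.79310345 234.82758621]
bed ((541.3433227539062, 26.803085327148438), (303.3138122558594, 444.9322509765625), 1.1688122749328613)
bar ((506.81256103515625, 21.067581176757812), (218.53065490722656, 444.6370544433594), 1.2230257987976074) [0.59041756 0.00831666 0.06120372]
```

View pics/topc.png

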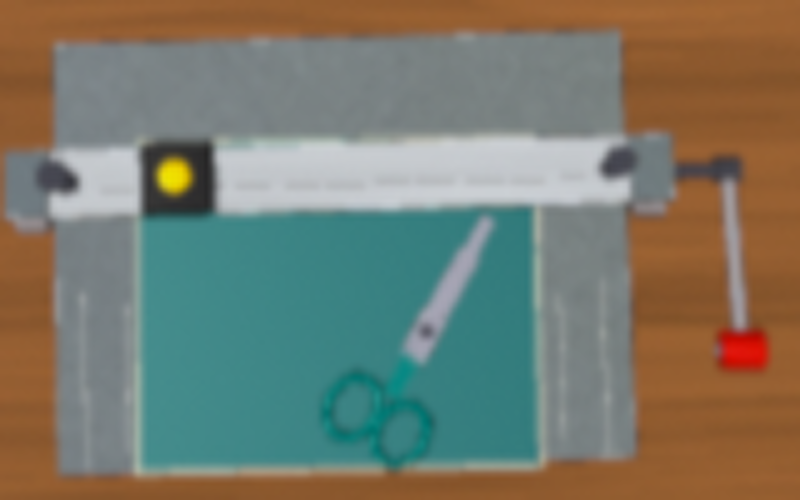

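View pics/sidec.png

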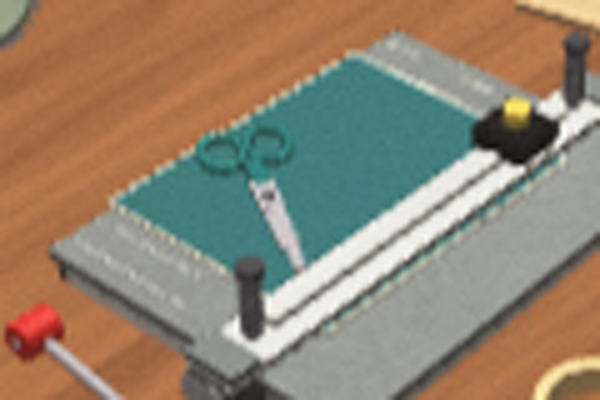

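In the crops the tip is at (488,218), the pivot at (426,331) and the loop centres at (355,407) and (404,431). The trimmer is nearly square to the world. From these I compute the scissors and trimmer poses.

```bash
python3 - <<'E'
from h import *
f=lambda u,v:((u+.5)/5-.5+165,(v+.5)/5-.5+160)
fs=lambda u,v:((u+.5)/5-.5+185,(v+.5)/5-.5+170)
P={}
for n,u,v,z in[("tip",488,218,.048),("pivot",426,331,.052),("l1",355,407,.05),("l2",404,431,.05),("FL",60,474,.04),("FR",635,458,.04),("RL",56,43,.04),("RR",618,32,.04),("post+",58,176,.122),("bdL",138,470,.044),("bdR",543,463,.044),("knob",743,350,.048)]:
    P[n]=px2w("top",*f(u,v),z=z);print(n,P[n].round(4))
for n,u,v,z in[("tip",302,270,.048),("pivot",268,194,.052),("l1",269,149,.05),("l2",221,153,.05),("knob",34,332,.048)]:
    print("side",n,px2w("side",*fs(u,v),z=z).round(4))
x=(P["l1"]+P["l2"])/2-P["tip"];print("yaw",np.degrees(np.arctan2(x[1],x[0])),np.linalg.norm(x))
print([w2px("top",[.155,-.528,.196])])
s=monitor.sense();print(s["ee_rot"])
E
```

```text
tip [ 0.5646 -0.0716  0.048 ]
pivot [ 0.4868 -0.0277  0.052 ]
l1 [0.4352 0.0214 0.05  ]
l2 [ 0.4186 -0.0121  0.05  ]
FL [0.3911 0.2242 0.04  ]
FR [ 0.3977 -0.1723  0.04  ]
RL [0.69   0.2299 0.04  ]
RR [ 0.6963 -0.1656  0.04  ]
post+ [0.5899 0.2123 0.122 ]
bdL [0.3936 0.1704 0.044 ]
bdR [ 0.3953 -0.1079  0.044 ]
knob [ 0.4717 -0.2478  0.048 ]
side tip [ 0.5641 -0.0722  0.048 ]
side pivot [ 0.4848 -0.0271  0.052 ]
side l1 [0.4421 0.017  0.05  ]
side l2 [ 0.4179 -0.0122  0.05  ]
side knob [ 0.4719 -0.2481  0.048 ]
yaw 151.03864798528082 0.1574231256544497
[array([418.44804662, 335.8406844 ])]
[3.14154125e+00 1.75224214e-05 2.84780576e-01]
```

Sizes agree with what was given (trimmer yaw about 1°, knob within 1 mm of its predicted spot). The hook is at about (0.5285, 0.4275), its tip at (0.535, 0.396), and the scissors' grip at (0.4845, −0.028). I'll turn the wrist the long way round so the last joint has range left for hanging.

Request:
{"fn": "carry_out", "kwargs": {
  "deltas": [0.16,0.25,0,0,0,105,0.16,0.25,0,0,0,105,0.16,0.25,0,0,0,105,0.16,0.25,0,0,0,105,0.16,0.25,0,0,0,105,0.16,0.25,0,0,0,105,0.16,0.25,0,0,0,105,0.16,0.25,0,0,0,105,0.16,0.25,0,0,0,105,0.16,0.25,0,0,0,105,0.33,0.5,0,0,0,-150,0.33,0.5,0,0,0,-150,0.33,0.5,0,0,0,-150,0.33,0.5,0,0,0,-150,0.33,0.5,0,0,0,-150,0.33,0.5,0,0,0,-150,0.33,0.5,0,0,0,-150,0.33,0.5,0,0,0,-150,0.33,0.5,0,0,0,-150,0.33,0.5,0,0,0,-150],
  "claw": 0.05
}}

```text
time_s: 3.8
position: [0.4846, -0.0278, 0.1958]
ee_rot: [-3.142, 0.0, -2.328]
ft_force: [-0.6, -0.0, 0.4]
finger_gap: 0.587
finger_force: 0.0
```

```bash
cat > log.py <<'E'
from h import *;s=monitor.sense()
print(s["time_s"],s["joint_pos"].round(4).tolist(),s["position"].round(4).tolist(),s["ee_rot"].round(4).tolist(),s["ft_force"].round(1),s["finger_gap"],s["finger_force"])
open("kin.txt","a").write(" ".join(map(str,[*s["joint_pos"],*s["position"],*s["ee_rot"]]))+"\n")
E
python3 log.py
```

```text
3.8 [-0.2096, 0.2068, -0.3547, 1.0092, 0.0, -1.0231] [0.4846, -0.0278, 0.1958] [-3.1415, 0.0001, -2.3281] [-0.6 -0.   0.4] 0.5872421766177068 0.0
```

Request:
{"fn": "carry_out", "kwargs": {
  "deltas": [0,0,-0.05,0,0,104.4,0,0,-0.05,0,0,104.4,0,0,-0.05,0,0,104.4,0,0,-0.05,0,0,104.4,0,0,-0.05,0,0,104.4,0,0,-0.05,0,0,104.4,0,0,-0.05,0,0,104.4,0,0,-0.05,0,0,104.4,0,0,-0.05,0,0,104.4,0,0,-0.05,0,0,104.4,0,0,-0.08,0,0,104.4,0,0,-0.1,0,0,104.4,0,0,-0.1,0,0,104.4]
}}

```text
time_s: 5.42
position: [0.4832, -0.0276, 0.0946]
ee_rot: [3.141, 0.003, -0.511]
ft_force: [0.6, -0.0, -0.4]
finger_gap: 0.59
finger_force: 0.0
```

```bash
python3 log.py; python3 - <<'E'
from h import *
im,d=get_image("side");x,y,w,h=200,160,90,75
cv2.imwrite("pics/s1.png",cv2.resize(im[y:y+h,x:x+w],None,fx=8,fy=8,interpolation=cv2.INTER_CUBIC))
g=np.array([.4845,-.0277,.05]);print((w2px("side",g)-[x,y])*8)
E
```

```text
5.425 [-0.2097, 0.3069, -0.5056, 0.7614, 0.0, -2.8402] [0.4832, -0.0276, 0.0946] [3.1407, 0.003, -0.5111] [ 0.6 -0.  -0.4] 0.5896389101836578 0.0
[304.46492913 390.79805814]
```

View pics/s1.png

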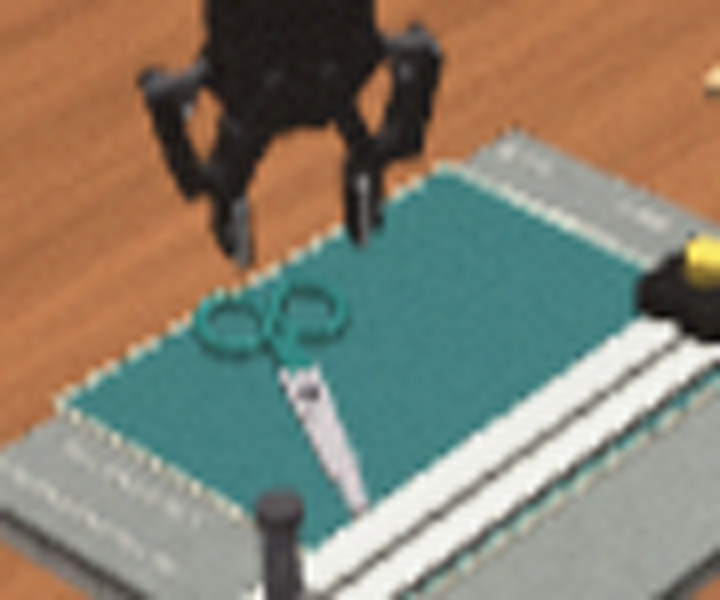

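The fingers straddle the shank line and the grip point is on the pivot screw at (306,392), as predicted. I'll lower and close.

Request:
{"fn": "carry_out", "kwargs": {
  "deltas": [0,0,-0.025,0,0,0,0,0,-0.04,0,0,0,0,0,-0.0495,0,0,0,0,0,-0.0495,0,0,0,0,0,-0.0495,0,0,0]
}}

```text
time_s: 6.1
position: [0.485, -0.028, 0.0468]
ee_rot: [-3.141, -0.001, -0.511]
ft_force: [-0.8, 0.1, -0.1]
finger_gap: 0.584
finger_force: 0.0
```

Request:
{"fn": "carry_out", "kwargs": {
  "deltas": [0,0,0,0,0,0,0,0,0,0,0,0,0,0,0,0,0,0,0,0,0,0,0,0,0,0,0,0,0,0,0,0,0,0,0,0],
  "claw": 0.0
}}

```text
time_s: 6.85
position: [0.4845, -0.0279, 0.0463]
ee_rot: [3.142, 0.0, -0.511]
ft_force: [0.4, -0.4, -1.1]
finger_gap: 0.001
finger_force: 0.0
```

Request:
{"fn": "carry_out", "kwargs": {
  "deltas": [0,0,0.02,0,0,0,0,0,0.05,0,0,0,0,0,0.1,0,0,0,0,0,0.15,0,0,0,0,0,0.15,0,0,0]
}}

```text
time_s: 7.48
position: [0.4875, -0.0284, 0.2002]
ee_rot: [-3.139, -0.008, -0.511]
ft_force: [0.4, 0.5, -0.2]
finger_gap: 0.001
finger_force: 0.0
```

```bash
python3 log.py; python3 - <<'E'
from h import *
im,d=get_image("side");x,y,w,h=190,110,100,75
cv2.imwrite("pics/s2.png",cv2.resize(im[y:y+h,x:x+w],None,fx=7,fy=7,interpolation=cv2.INTER_CUBIC))
E
```

```text
7.475 [-0.2096, 0.2025, -0.3486, 1.0118, -0.0, -2.8402] [0.4875, -0.0284, 0.2002] [-3.1392, -0.0076, -0.511] [ 0.4  0.5 -0.2] 0.0011885607964763644 0.0
```

View pics/s2.png

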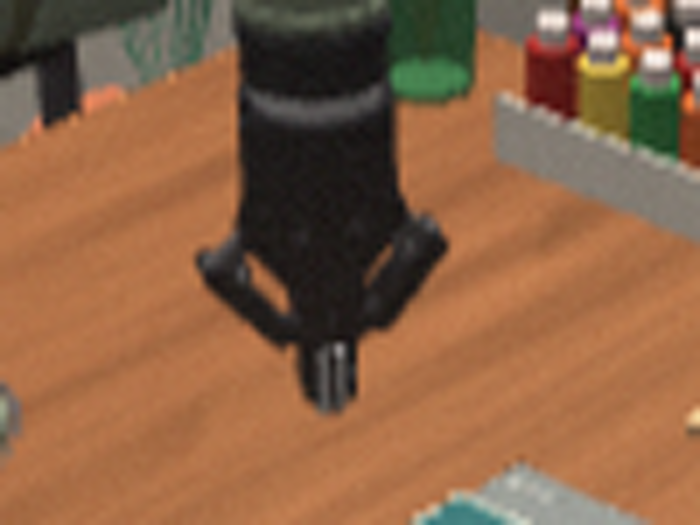

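The fingers came up empty and fully shut, with no scissors in view. I'll see where the scissors lie now.

```bash
python3 - <<'E'
from h import *
im,d=get_image("side");x,y,w,h=200,160,90,75
a=cv2.resize(im[y:y+h,x:x+w],None,fx=8,fy=8,interpolation=cv2.INTER_CUBIC)
cv2.imwrite("pics/s3.png",a)
b=cv2.resize(cv2.imread("pics/side0.png")[y:y+h,x:x+w],None,fx=8,fy=8,interpolation=cv2.INTER_CUBIC)
df=cv2.absdiff(a,b).sum(2);print("changed on board",(df[260:520,180:380]>60).mean())
S=cloud("side",d);print(S[209,236:240].round(4))
E
```

```text
changed on board 0.00017307692307692307
[[ 0.4826 -0.0367  0.0534]
 [ 0.4859 -0.0347  0.054 ]
 [ 0.488  -0.0314  0.0531]
 [ 0.4926 -0.0306  0.055 ]]
```

View pics/s3.png

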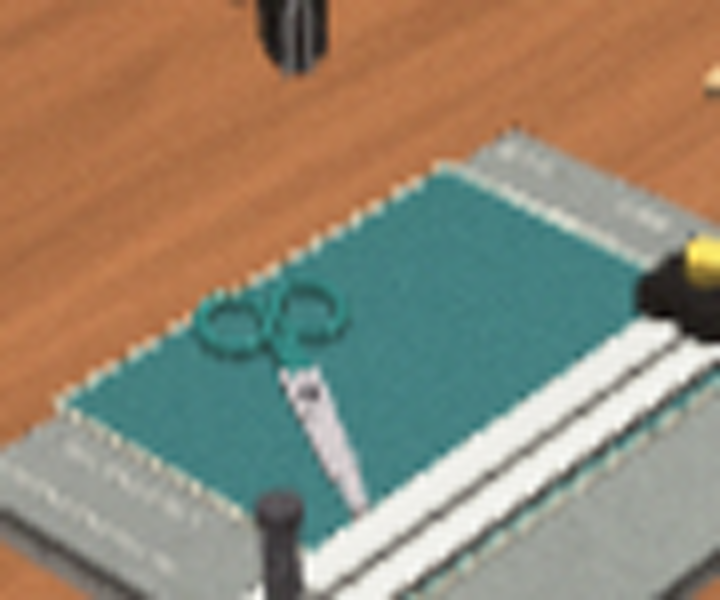

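The scissors are untouched: the pads stand back at this opening and closed over the top. I'll go down again about 8 mm lower and check the force.

Request:
{"fn": "carry_out", "kwargs": {
  "deltas": [0,0,-0.05,0,0,0,0,0,-0.1,0,0,0,0,0,-0.12,0,0,0,0,0,-0.14,0,0,0,0,0,-0.158,0,0,0,0,0,-0.158,0,0,0,0,0,-0.158,0,0,0],
  "claw": 0.05
}}

```text
time_s: 8.45
position: [0.484, -0.0277, 0.0379]
ee_rot: [3.141, 0.001, -0.511]
ft_force: [0.3, 0.4, 0.2]
finger_gap: 0.587
finger_force: 0.0
```

Request:
{"fn": "carry_out", "kwargs": {
  "deltas": [0,0,0,0,0,0,0,0,0,0,0,0,0,0,0,0,0,0,0,0,0,0,0,0,0,0,0,0,0,0,0,0,0,0,0,0],
  "claw": 0.0
}}

```text
time_s: 9.2
position: [0.4845, -0.0278, 0.0383]
ee_rot: [3.142, -0.0, -0.511]
ft_force: [-0.7, 0.3, 0.2]
finger_gap: -0.002
finger_force: 0.0
```

```bash
python3 - <<'E'
from h import *
im,d=get_image("side");x,y,w,h=200,150,90,75
a=cv2.resize(im[y:y+h,x:x+w],None,fx=8,fy=8,interpolation=cv2.INTER_CUBIC)
cv2.imwrite("pics/s4.png",a)
p=monitor.sense()["position"];print(p,(w2px("side",p)-[x,y])*8)
it,dt=get_image("top");T=cloud("top",dt);S=cloud("side",d)
# lowest dark gripper points in side view
m=(im.max(2)<70);q=S[m];k=(np.hypot(q[:,0]-.4845,q[:,1]+.028)<.03)&(q[:,2]<.12);q=q[k];print(len(q),q[np.argsort(q[:,2])[:8]].round(4))
E
```

```text
[ 0.48453758 -0.02788899  0.03826517] [305.02414436 490.49271558]
50 [[ 0.4903 -0.0326  0.0786]
 [ 0.481  -0.039   0.0823]
 [ 0.4938 -0.0198  0.0828]
 [ 0.4698 -0.0332  0.0829]
 [ 0.4922 -0.0235  0.084 ]
 [ 0.4801 -0.038   0.0859]
 [ 0.4875 -0.04    0.086 ]
 [ 0.493  -0.035   0.086 ]]
```

View pics/s4.png

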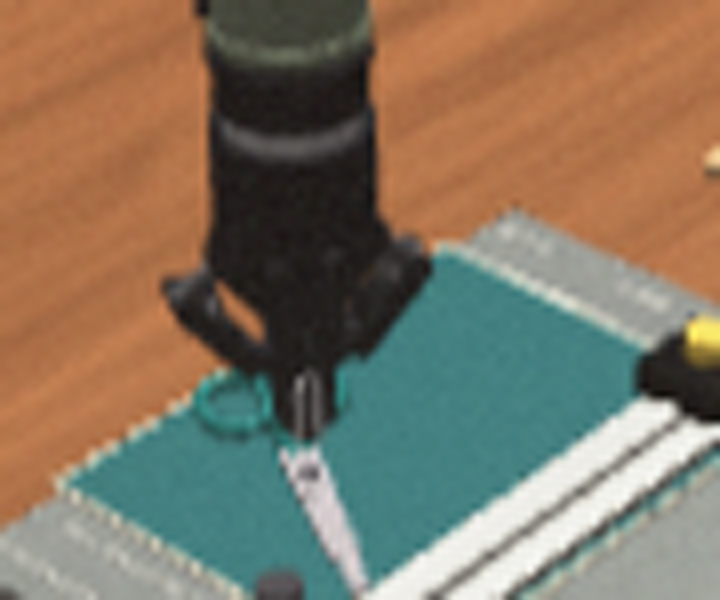

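The tip shows at (308,440) against a predicted (305,490), so the true fingertips are not where the reported TCP says. I'll locate them with both depth images.

```bash
python3 - <<'E'
from h import *
im,d=get_image("side");S=cloud("side",d)
for v in range(190,206): print(v,[(im[v,u].tolist(),S[v,u].round(3).tolist()) for u in (237,238,239)])
it,dt=get_image("top");T=cloud("top",dt)
# all gripper points seen from top above z .1 near there
q=T[150:300,180:320].reshape(-1,3)
for a in(.09,.12,.15,.18,.22):
    k=(abs(q[:,2]-a)<.015)&(abs(q[:,0]-.48)<.1)&(abs(q[:,1])<.13);print(a,k.sum(),q[k].mean(0).round(3) if k.any() else "")
print(w2px("side",[.4875,-.0284,.2002]),"seen 237.1,168.3")
E
```

```text
190 [([30, 32, 34], [0.474, -0.019, 0.128]), ([32, 34, 36], [0.476, -0.016, 0.128]), ([31, 32, 36], [0.496, -0.03, 0.144])]
191 [([29, 32, 35], [0.495, -0.04, 0.144]), ([34, 36, 38], [0.483, -0.023, 0.13]), ([27, 26, 32], [0.496, -0.031, 0.14])]
192 [([27, 28, 33], [0.49, -0.035, 0.135]), ([40, 41, 43], [0.479, -0.02, 0.122]), ([32, 34, 38], [0.495, -0.03, 0.135])]
193 [([21, 24, 29], [0.49, -0.035, 0.13]), ([40, 40, 42], [0.486, -0.026, 0.124]), ([28, 29, 33], [0.495, -0.03, 0.13])]
194 [([29, 32, 36], [0.493, -0.038, 0.129]), ([32, 32, 36], [0.485, -0.026, 0.119]), ([29, 31, 32], [0.492, -0.027, 0.123])]
195 [([29, 31, 34], [0.49, -0.036, 0.122]), ([29, 29, 32], [0.488, -0.029, 0.117]), ([32, 34, 35], [0.496, -0.031, 0.122])]
196 [([32, 34, 35], [0.492, -0.038, 0.119]), ([61, 63, 65], [0.485, -0.026, 0.109]), ([53, 53, 55], [0.497, -0.032, 0.119])]
197 [([106, 109, 113], [0.49, -0.036, 0.113]), ([62, 62, 66], [0.489, -0.03, 0.109]), ([78, 77, 81], [0.492, -0.028, 0.11])]
198 [([120, 124, 126], [0.491, -0.037, 0.109]), ([44, 44, 46], [0.492, -0.033, 0.107]), ([83, 85, 88], [0.491, -
[... 297 characters left out ...]
7, 0.095]), ([44, 43, 50], [0.492, -0.034, 0.094]), ([86, 88, 91], [0.494, -0.03, 0.093])]
202 [([84, 87, 91], [0.487, -0.034, 0.088]), ([43, 46, 48], [0.491, -0.033, 0.088]), ([88, 89, 91], [0.49, -0.026, 0.084])]
203 [([85, 86, 88], [0.486, -0.034, 0.082]), ([44, 47, 50], [0.492, -0.034, 0.085]), ([77, 81, 84], [0.495, -0.032, 0.085])]
204 [([90, 90, 93], [0.491, -0.038, 0.082]), ([45, 46, 48], [0.491, -0.033, 0.079]), ([77, 79, 66], [0.492, -0.029, 0.077])]
205 [([124, 126, 85], [0.466, -0.015, 0.052]), ([101, 106, 55], [0.47, -0.013, 0.053]), ([134, 133, 104], [0.464, -0.002, 0.044])]
0.09 20 [0.573 0.123 0.084]
0.12 0 
0.15 0 
0.18 0 
0.22 0 
[237.18403801 176.13084045] seen 237.1,168.3
```

Depth puts the real fingertips at z≈0.076 where the reported TCP is 0.038: they sit about 37 mm short of the reported TCP. I'll open, lower by 28 mm and close again, watching force and gap.

Request:
{"fn": "carry_out", "kwargs": {
  "deltas": [0,0,0,0,0,0,0,0,0,0,0,0,0,0,0,0,0,0,0,0,-0.01,0,0,0,0,0,-0.02,0,0,0,0,0,-0.028,0,0,0,0,0,-0.028,0,0,0,0,0,-0.028,0,0,0],
  "claw": 0.05
}}

```text
time_s: 10.4
position: [0.4846, -0.0279, 0.0102]
ee_rot: [3.142, 0.0, -0.511]
ft_force: [0.1, 0.1, 0.5]
finger_gap: 0.585
finger_force: 0.0
```

Request:
{"fn": "carry_out", "kwargs": {
  "deltas": [0,0,0,0,0,0,0,0,0,0,0,0,0,0,0,0,0,0,0,0,0,0,0,0,0,0,0,0,0,0,0,0,0,0,0,0],
  "claw": 0.0
}}

```text
time_s: 11.15
position: [0.485, -0.0279, 0.0108]
ee_rot: [-3.141, -0.001, -0.511]
ft_force: [-0.5, 0.2, 6.0]
finger_gap: 0.189
finger_force: 59.0
```

Gripped: the gap is about 16 mm with 59 N on the pads. I'll lift, move left and yaw towards the pegboard.

Request:
{"fn": "carry_out", "kwargs": {
  "deltas": [0,0,0.03,0,0,0,0,0,0.08,0,0,0,0,0.02,0.13,0,0,-10,0,0.04,0.18,0,0,-20,0,0.07,0.22,0,0,-30,0,0.1,0.25,0,0,-40,0,0.12,0.25,0,0,-50,0,0.14,0.25,0,0,-60,0,0.14,0.25,0,0,-70,0,0.14,0.25,0,0,-70,0,0.14,0.25,0,0,-70]
}}

```text
time_s: 12.52
position: [0.4844, 0.112, 0.2601]
ee_rot: [3.141, -0.0, -1.731]
ft_force: [0.0, -0.4, -1.2]
finger_gap: 0.183
finger_force: 58.9
```

```bash
python3 log.py
```

```text
12.525 [0.0786, 0.1916, -0.2071, 1.1726, -0.0001, -1.3323] [0.4844, 0.112, 0.2601] [3.1411, -0.0002, -1.7307] [ 0.  -0.4 -1.2] 0.1828966252809583 58.91950964927673
```

Request:
{"fn": "carry_out", "kwargs": {
  "deltas": [0,0,0.01,9.9,-1.6,0,0,0,0.02,19.7,-3.2,0,0,0,0.03,29.6,-4.8,0,0,0,0.03,29.6,-4.8,0]
}}

```text
time_s: 13.02
position: [0.4845, 0.109, 0.2893]
ee_rot: [3.139, 0.523, -1.739]
ft_force: [0.7, -0.1, -1.7]
finger_gap: 0.183
finger_force: 59.0
```

```bash
python3 log.py
```

```text
13.025 [-0.2867, 0.1451, -0.3055, 1.1911, 0.5183, -1.7087] [0.4845, 0.109, 0.2893] [3.1391, 0.5226, -1.739] [ 0.7 -0.1 -1.7] 0.18312309582940484 58.969852924346924
```

Request:
{"fn": "carry_out", "kwargs": {
  "deltas": [0,0.01,0.01,9.9,-1.6,0,0,0.02,0.02,19.7,-3.2,0,0,0.03,0.03,29.6,-4.8,0,0,0.03,0.03,29.6,-4.8,0]
}}

```text
time_s: 13.52
position: [0.4838, 0.1418, 0.3179]
ee_rot: [3.127, 1.045, -1.745]
ft_force: [0.4, 0.2, -1.4]
finger_gap: 0.182
finger_force: 59.0
```

```bash
python3 log.py; cat > fit.py <<'E'
import numpy as np
from scipy.optimize import least_squares
from scipy.spatial.transform import Rotation as R
D=np.loadtxt("kin.txt")
def fk(q,p):
    h,sx,off,L1x,L1,L2,L2x,w,tl,a1,a2=p
    Ry=lambda a:R.from_euler("y",a).as_matrix()
    A=R.from_euler("z",q[0]).as_matrix()
    x=np.array([sx,off,h]);  # shoulder
    M=Ry(q[1]); x=x+M@[L1x,0,L1]
    M=Ry(q[1]-q[2]); x=x+M@[L2,0,L2x]
    M=Ry(q[1]-q[2]+q[3]); x=x+M@[w,0,0]
    M=M@R.from_euler("z",a1*q[4]).as_matrix(); x=x+M@[tl,0,0]
    # tool: z=radial x of M at q=0 ; tool x = down(-z of M) at q5=0
    T=M@np.array([[0,0,1],[0,1,0],[-1,0,0.]])@R.from_euler("z",q[5]).as_matrix()
    return A@x,A@T
if __name__=="__main__":
    best=None
    for a1 in(1,-1):
        def res(p):
            P=[*p,a1,0];e=[]
            for d in D:
                x,T=fk(d[:6],P);e+=list(10*(x-d[6:9]));e+=list((R.from_matrix(T).inv()*R.from_euler("xyz",d[9:12])).as_rotvec())
            return np.r_[e,1e-3*(np.array(p)-p0)]
        p0=np.array([.25,0,.05,0,.35,.35,0,.08,.2])
        s=least_squares(res,p0);r=res(s.x)[:-9].reshape(-1,6)
        print(a1,s.cost,s.x.round(3),abs(r[:,:3]).max()/10,abs(r[:,3:]).max())
        if best is None or s.cost<best[0]: best=(s.cost,[*s.x,a1,0])
    np.save("p.npy",best[1])
E
python3 fit.py
```

```text
13.525 [-0.4857, 0.3216, -0.3681, 1.3895, 0.9594, -2.1597] [0.4838, 0.1418, 0.3179] [3.1268, 1.0455, -1.7448] [ 0.4  0.2 -1.4] 0.18235600579872532 59.00049448013306
1 2.9140085988180736e-08 [0.303 0.    0.074 0.    0.514 0.398 0.07  0.118 0.339] 1.696906881676341e-08 7.216449660063518e-16
-1 4.131178331949768 [-0.088  1.141  0.092 -1.71   0.534  0.886  0.297  0.602 -0.257] 0.09873633883099198 1.5955761965342077
```

The kinematic model fits exactly. Next I check the held scissors' predicted place (tool frame) against both depth clouds, without using up a picture.

```bash
cat > chk.py <<'E'
from h import *
from scipy.spatial.transform import Rotation as R
s=monitor.sense();T=R.from_euler("xyz",s["ee_rot"]).as_matrix();p=s["position"]
def go(q):return p+T@np.array(q)
la,lb,piv,tip=go([-.0664,.019,-.0375]),go([-.0664,-.019,-.0375]),go([-.0044,0,-.0375]),go([.0926,0,-.0375])
print("pred la,lb,piv,tip",la.round(4),lb.round(4),piv.round(4),tip.round(4))
for c in("side","top"):
    im,d=get_image(c);C=cloud(c,d)
    print(c,"px pred",[w2px(c,x).round(1).tolist() for x in(la,lb,piv,tip)],[ (np.round(r["pixel"],1).tolist(),round(r["p"],2)) for r in finder.look_for(c,"loop_a")[:2]],[ (np.round(r["pixel"],1).tolist(),round(r["p"],2)) for r in finder.look_for(c,"scissors")[:2]])
    q=(C-p)@T   # tool-frame coords
    b,g,r=[im[...,i].astype(int) for i in range(3)]
    m=(g-r>35)&(np.abs(q[...,2]+.035)<.03)&(np.abs(q[...,1])<.06)&(q[...,0]<0)&(q[...,0]>-.12)&(d>0)
    if m.sum()>3:
        z=q[m];print(c,m.sum(),"teal tool-frame med",np.median(z,0).round(4),"min",z.min(0).round(4),"max",z.max(0).round(4),"px",np.argwhere(m).mean(0)[::-1].round(1))
    m=(b>120)&(abs(b-r)<40)&(np.abs(q[...,2]+.035)<.03)&(np.abs(q[...,1])<.02)&(q[...,0]>.01)&(q[...,0]<.12)&(d>0)
    if m.sum()>3: z=q[m];print(c,m.sum(),"blade med",np.median(z,0).round(4),"max",z.max(0).round(4))
    cv2.imwrite(f"last_{c}.png",im)
E
python3 chk.py
```

```text
pred la,lb,piv,tip [0.4658 0.1456 0.3943] [0.5033 0.1395 0.394 ] [0.4791 0.1119 0.3405] [0.4707 0.064  0.2566]
side px pred [[265.0, 109.7], [271.7, 113.2], [261.5, 127.3], [251.1, 151.6]] [([267.1, 116.6], 0.7), ([206.5, 248.8], 0.27)] []
side 101 teal tool-frame med [-0.0649  0.0001 -0.0406] min [-0.0926 -0.0401 -0.0457] max [-0.0193  0.0382 -0.0343] px [267.5 112. ]
side 4 blade med [ 0.0325 -0.0002 -0.0404] max [ 0.0369  0.0026 -0.038 ]
top px pred [[182.3, 236.2], [185.0, 220.9], [198.8, 230.2], [219.2, 232.4]] [([187.2, 227.2], 0.63)] [([183.7, 231.8], 0.94)]
top 237 teal tool-frame med [-0.0654  0.0003 -0.0406] min [-0.0974 -0.0362 -0.0635] max [-0.0097  0.0378 -0.0339] px [184.  228.7]
```

The teal points confirm the held pose (loops at tool x −65 mm, y ±19 mm, z −37 mm), so the offset runs along the tool axis. Next is inverse kinematics for the hanging path.

```bash
cat > plan.py <<'E'
import numpy as np
from fit import fk
from scipy.optimize import least_squares
from scipy.spatial.transform import Rotation as R
P=np.load("p.npy")
lo=np.array([-2.65,-.97,-1.3,-1.93,-1.47,-3.14]);hi=np.array([2.65,1.79,1.35,2.1,1.37,3.14])
n=np.array([.1896,-.9819,0]);t=np.array([.9819,.1896,0])
O=lambda o,z:n*(-.3455+o)+t*.600+np.array([0,0,z])  # o out from mid plane (front face at o=.005)
LA=np.array([-.0655,.019,-.037])
def tool(A,e,roll=0):
    A,e,roll=np.radians([A,e,roll]);z=np.array([np.cos(A)*np.cos(e),np.sin(A)*np.cos(e),-np.sin(e)])
    y=np.array([-np.sin(A),np.cos(A),0]);x=np.cross(y,z);T=np.c_[x,y,z]
    return T@R.from_euler("z",roll).as_matrix()
def ik(x,T,q0):
    def f(q):
        a,B=fk(q,P);return np.r_[5*(a-x),R.from_matrix(B.T@T).as_rotvec()]
    return least_squares(f,np.clip(q0,lo+1e-3,hi-1e-3),bounds=(lo,hi))
if __name__=="__main__":
    q=np.loadtxt("kin.txt")[-1,:6];print("hook",O(.026,.235),O(.058,.262))
    for A in(60,70,80,90):
        for e in(30,15,5):
            for roll in(0,13,-13):
                T=tool(A,e,roll);r=ik(O(.028,.235)-T@LA,T,q);print(A,e,roll,round(r.cost,6),r.x.round(2))
E
python3 plan.py
```

```text
hook [0.5285628  0.42747705 0.235     ] [0.53463    0.39605625 0.262     ]
60 30 0 0.0 [ 0.21  0.37 -1.   -0.66  0.7  -0.5 ]
60 30 13 0.0 [ 0.23  0.37 -1.03 -0.7   0.68 -0.26]
60 30 -13 0.0 [ 0.2   0.37 -0.97 -0.61  0.71 -0.75]
60 15 0 0.0 [ 0.19  0.69 -1.12 -1.42  0.82 -0.29]
60 15 13 0.0 [ 0.21  0.71 -1.14 -1.47  0.8  -0.05]
60 15 -13 0.0 [ 0.17  0.67 -1.09 -1.36  0.84 -0.53]
60 5 0 0.0 [ 0.19  0.97 -1.1  -1.93  0.85 -0.1 ]
60 5 13 9.6e-05 [ 0.21  0.96 -1.12 -1.93  0.83  0.12]
60 5 -13 0.0 [ 0.17  0.94 -1.08 -1.88  0.87 -0.33]
70 30 0 0.0 [ 0.15  0.39 -0.86 -0.38  0.86 -0.74]
70 30 13 0.0 [ 0.16  0.39 -0.9  -0.42  0.85 -0.5 ]
70 30 -13 0.0 [ 0.14  0.4  -0.82 -0.34  0.87 -0.98]
70 15 0 0.0 [ 0.12  0.65 -0.99 -1.11  1.04 -0.47]
70 15 13 0.0 [ 0.14  0.66 -1.03 -1.17  1.02 -0.23]
70 15 -13 0.0 [ 0.11  0.64 -0.96 -1.05  1.04 -0.71]
70 5 0 0.0 [ 0.13  0.92 -1.   -1.73  1.09 -0.17]
70 5 13 0.0 [ 0.14  0.93 -1.03 -1.78  1.07  0.07]
70 5 -13 0.0 [ 0.11  0.89 -0.97 -1.67  1.1  -0.4 ]
80 30 0 0.0 [ 0.12  0.45 -0.68 -0.02  0.98 -1.03]
80 30 13 0.0 [ 0.12  0.44 -0.72 -0.06  0.98 -0.79]
80 30 -13 0.0 [ 0.11  0.46 -0.64  0.01  0.98 -1.26]
80 15 0 0.0 [ 0.09  0.62 -0.82 -0.64  1.2  -0.76]
80 15 13 0.0 [ 0.1   0.62 -0.86 -0.69  1.2  -0.52]
80 15 -13 0.0 [ 0.09  0.62 -0.78 -0.59  1.2  -1.  ]
80 5 0 0.0 [ 0.09  0.86 -0.88 -1.42  1.29 -0.31]
80 5 13 0.0 [ 0.1   0.87 -0.91 -1.48  1.28 -0.07]
80 5 -13 0.0 [ 0.09  0.85 -0.85 -1.37  1.3  -0.54]
90 30 0 0.0 [ 0.1   0.54 -0.46  0.39  1.04 -1.37]
90 30 13 0.0 [ 0.1   0.52 -0.5   0.36  1.04 -1.14]
90 30 -13 0.0 [ 0.11  0.55 -0.42  0.42  1.04 -1.59]
90 15 0 0.0 [ 0.08  0.66 -0.55  0.08  1.3  -1.28]
90 15 13 0.0 [ 0.08  0.65 -0.59  0.05  1.3  -1.05]
90 15 -13 0.0 [ 0.08  0.66 -0.51  0.12  1.3  -1.5 ]
90 5 0 0.002715 [ 0.1   0.74 -0.74 -0.74  1.37 -0.74]
90 5 13 0.002603 [ 0.1   0.74 -0.78 -0.79  1.37 -0.5 ]
90 5 -13 0.002789 [ 0.09  0.73 -0.7  -0.69  1.37 -0.97]
```

```bash
python3 log.py; cat > wp.py <<'E'
from plan import *
D=np.loadtxt("kin.txt")[-1];x0=D[6:9];T0=R.from_euler("xyz",D[9:12]).as_matrix();q=D[:6]
def show(W):
    global q
    for o,z,A,e,ro in W:
        T=tool(A,e,ro);x=O(o,z)-T@LA;r=ik(x,T,q);q=r.x
        print((o,z,e),(x-x0).round(4),R.from_matrix(T@T0.T).as_rotvec(degrees=True).round(1),"q",q.round(2),round(r.cost,6))
E
python3 - <<'E'
import wp;wp.show([(.14,.33,80,30,12),(.085,.31,80,30,12),(.072,.292,80,30,12),(.062,.27,80,30,12),(.053,.252,80,30,12),(.045,.238,80,30,12),(.032,.235,80,30,12),(.030,.225,80,15,12)])
E
```

```text
13.825 [-0.4833, 0.3148, -0.3661, 1.3894, 0.9614, -2.1608] [0.4846, 0.1428, 0.3212] [-3.1368, 1.0443, -1.7259] [-0.1 -1.1 -1.5] 0.18470204797640996 59.004220962524414
(0.14, 0.33, 30) [ 0.0701  0.17   -0.0686] [ 1.9 10.3 -6.9] q [-0.1   0.33 -0.51  0.6   1.04 -1.21] 0.0
(0.085, 0.31, 30) [ 0.0596  0.224  -0.0886] [ 1.9 10.3 -6.9] q [ 0.01  0.32 -0.6   0.34  1.02 -1.01] 0.0
(0.072, 0.292, 30) [ 0.0572  0.2367 -0.1066] [ 1.9 10.3 -6.9] q [ 0.03  0.34 -0.63  0.25  1.01 -0.96] 0.0
(0.062, 0.27, 30) [ 0.0553  0.2466 -0.1286] [ 1.9 10.3 -6.9] q [ 0.05  0.38 -0.66  0.15  1.   -0.93] 0.0
(0.053, 0.252, 30) [ 0.0536  0.2554 -0.1466] [ 1.9 10.3 -6.9] q [ 0.07  0.41 -0.69  0.08  1.   -0.89] 0.0
(0.045, 0.238, 30) [ 0.0521  0.2632 -0.1606] [ 1.9 10.3 -6.9] q [ 0.09  0.43 -0.71  0.01  0.99 -0.87] 0.0
(0.032, 0.235, 30) [ 0.0496  0.276  -0.1636] [ 1.9 10.3 -6.9] q [ 0.11  0.44 -0.72 -0.04  0.98 -0.83] 0.0
(0.03, 0.225, 15) [ 0.0527  0.2978 -0.1715] [16.8  8.6 -5.5] q [ 0.09  0.64 -0.86 -0.7   1.2  -0.55] 0.0
```

Request:
{"fn": "carry_out", "kwargs": {
  "deltas": [0.02,0.04,-0.01,0.5,2.6,-1.7,0.04,0.09,-0.03,1,5.2,-3.5,0.06,0.14,-0.055,1.9,10.3,-6.9,0.07,0.17,-0.069,1.9,10.3,-6.9,0.065,0.2,-0.08,1.9,10.3,-6.9,0.06,0.224,-0.089,1.9,10.3,-6.9,0.06,0.224,-0.089,1.9,10.3,-6.9,0.06,0.224,-0.089,1.9,10.3,-6.9]
}}

```text
time_s: 14.82
position: [0.5447, 0.3662, 0.2322]
ee_rot: [2.793, 1.012, -2.152]
ft_force: [-0.9, -0.0, -1.2]
finger_gap: 0.184
finger_force: 59.0
```

```bash
python3 log.py; python3 chk.py; python3 - <<'E'
import cv2
from h import *
im=cv2.imread("last_side.png");x,y,w,h=270,85,90,75
cv2.imwrite("pics/h1.png",cv2.resize(im[y:y+h,x:x+w],None,fx=8,fy=8,interpolation=cv2.INTER_CUBIC))
for p in([.5346,.396,.262],[.5286,.4275,.235]):print((w2px("side",p)-[x,y])*8)
E
```

```text
14.825 [0.0065, 0.3231, -0.6037, 0.3377, 1.0208, -1.005] [0.5447, 0.3662, 0.2322] [2.7928, 1.0118, -2.1523] [-0.9 -0.  -1.2] 0.18406956946135603 59.011008739471436
pred la,lb,piv,tip [0.5404 0.3689 0.3106] [0.5763 0.3584 0.3038] [0.5403 0.3362 0.2546] [0.5121 0.2932 0.1724]
side px pred [[316.3, 117.5], [322.0, 122.5], [310.4, 132.9], [297.2, 152.5]] [([314.5, 123.9], 0.74), ([263.0, 224.1], 0.69)] [([315.1, 127.8], 0.57), ([301.1, 258.2], 0.22)]
side 82 teal tool-frame med [-0.0599 -0.     -0.0404] min [-0.0928 -0.0379 -0.0476] max [-0.0188  0.0354 -0.033 ] px [318. 121.]
top px pred [[104.5, 208.0], [109.7, 194.9], [123.7, 208.7], [146.5, 218.8]] [([110.6, 201.1], 0.83)] [([108.3, 205.6], 0.86)]
top 207 teal tool-frame med [-0.0714  0.002  -0.0408] min [-0.0939 -0.0342 -0.0461] max [-0.0153  0.0388 -0.0319] px [106.7 202.6]
[384.87293734 327.56382702]
[406.78307666 351.51959529]
```

View pics/h1.png

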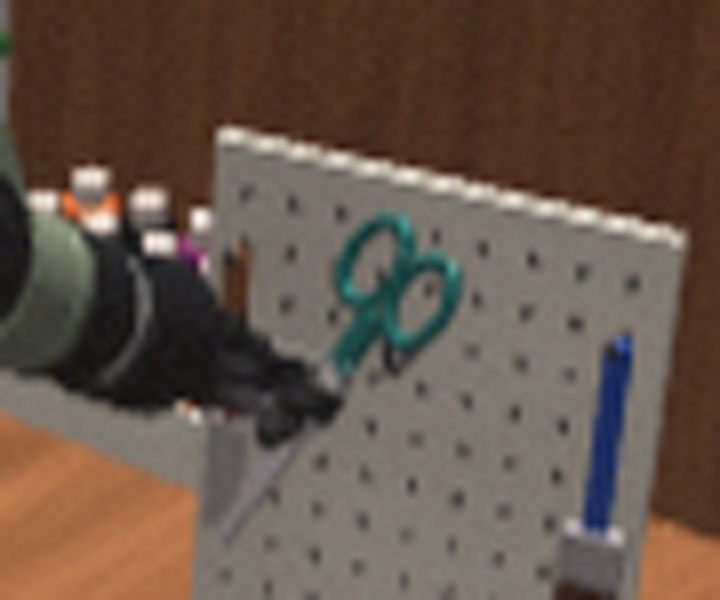

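The loops stand in front of and above the hook: loop_a is at (375,258), and the hook's dark wire shows at (395,355) behind the other loop. I'll thread loop_a slowly over the tip.

Request:
{"fn": "carry_out", "kwargs": {
  "deltas": [-0.0015,0.007,-0.01,0,0,0,-0.003,0.0125,-0.018,0,0,0,-0.004,0.018,-0.029,0,0,0,-0.005,0.0225,-0.04,0,0,0,-0.0055,0.027,-0.049,0,0,0,-0.0065,0.0315,-0.058,0,0,0,-0.007,0.035,-0.065,0,0,0,-0.008,0.039,-0.072,0,0,0,-0.008,0.039,-0.072,0,0,0]
}}

```text
time_s: 16.25
position: [0.5361, 0.4053, 0.1587]
ee_rot: [2.789, 1.011, -2.156]
ft_force: [-0.1, -0.1, -1.0]
finger_gap: 0.182
finger_force: 59.0
```

Request:
{"fn": "carry_out", "kwargs": {
  "deltas": [-0.001,0.006,-0.002,0,0,0,-0.0025,0.0125,-0.003,0,0,0,-0.0025,0.0125,-0.003,0,0,0]
}}

```text
time_s: 16.62
position: [0.5336, 0.4182, 0.1564]
ee_rot: [2.791, 1.012, -2.154]
ft_force: [0.1, -0.1, -0.6]
finger_gap: 0.183
finger_force: 59.0
```

```bash
python3 log.py; python3 chk.py; python3 - <<'E'
import wp;wp.show([(.030,.225,80,15,12),(.030,.222,80,15,12),(.030,.218,80,15,12)])
E
```

```text
16.625 [0.1127, 0.4388, -0.721, -0.048, 0.9817, -0.8226] [0.5336, 0.4182, 0.1564] [2.7906, 1.0117, -2.1537] [ 0.1 -0.1 -0.6] 0.18303288569655077 59.022565484046936
pred la,lb,piv,tip [0.5294 0.4208 0.2348] [0.5653 0.4104 0.2279] [0.5292 0.3881 0.1788] [0.5009 0.3452 0.0965]
side px pred [[320.1, 129.6], [325.6, 134.6], [314.4, 144.2], [301.7, 162.7]] [([320.7, 134.3], 0.76)] [([322.7, 139.1], 0.53)]
side 80 teal tool-frame med [-0.0566 -0.0008 -0.0403] min [-0.0944 -0.0394 -0.0492] max [-0.021   0.0342 -0.0319] px [322.  133.1]
top px pred [[96.5, 213.0], [101.4, 200.8], [114.8, 213.5], [136.8, 222.6]] [([106.4, 206.2], 0.8)] [([97.6, 210.1], 0.62)]
top 196 teal tool-frame med [-0.0669  0.0003 -0.0404] min [-0.0947 -0.0358 -0.0634] max [-0.0192  0.0388 -0.0063] px [ 99.4 207.4]
(0.03, 0.225, 15) [ 0.0038  0.0223 -0.0066] [14.6 -2.7  0.1] q [ 0.09  0.64 -0.86 -0.7   1.2  -0.55] 0.0
(0.03, 0.222, 15) [ 0.0038  0.0223 -0.0096] [14.6 -2.7  0.1] q [ 0.09  0.65 -0.86 -0.71  1.2  -0.55] 0.0
(0.03, 0.218, 15) [ 0.0038  0.0223 -0.0136] [14.6 -2.7  0.1] q [ 0.09  0.66 -0.86 -0.72  1.2  -0.55] 0.0
```

Request:
{"fn": "carry_out", "kwargs": {
  "deltas": [0.001,0.006,-0.002,3.7,-0.7,0,0.002,0.011,-0.003,7.3,-1.3,0,0.003,0.017,-0.005,11,-2,0,0.004,0.022,-0.007,14.6,-2.7,0,0.004,0.022,-0.0085,14.6,-2.7,0,0.004,0.022,-0.0095,14.6,-2.7,0,0.004,0.022,-0.0095,14.6,-2.7,0]
}}

```text
time_s: 17.8
position: [0.5386, 0.4396, 0.1476]
ee_rot: [2.483, 1.236, -2.434]
ft_force: [1.0, 1.1, -0.4]
finger_gap: 0.181
finger_force: 59.1
```

Request:
{"fn": "carry_out", "kwargs": {
  "deltas": [0,0,-0.001,0,0,0,0,0,-0.002,0,0,0,0,0,-0.003,0,0,0,0,0,-0.003,0,0,0]
}}

```text
time_s: 18.3
position: [0.5379, 0.4401, 0.1451]
ee_rot: [2.48, 1.239, -2.435]
ft_force: [-0.9, -0.2, 5.8]
finger_gap: 0.184
finger_force: 59.2
```

```bash
python3 log.py
```

```text
18.3 [0.0902, 0.6573, -0.8562, -0.7205, 1.2015, -0.5495] [0.5379, 0.4401, 0.1451] [2.4803, 1.2389, -2.4345] [-0.9 -0.2  5.8] 0.1841270314326472 59.18551683425903
```

The force of +5.8 N upward shows the loop rests on the hook wire. I'll ease up 1 mm and let go.

Request:
{"fn": "carry_out", "kwargs": {
  "deltas": [0,0,0.001,0,0,0,0,0,0.001,0,0,0]
}}

```text
time_s: 18.55
position: [0.5379, 0.4398, 0.1451]
ee_rot: [2.48, 1.237, -2.436]
ft_force: [-1.5, 0.3, 4.3]
finger_gap: 0.182
finger_force: 59.2
```

Request:
{"fn": "carry_out", "kwargs": {
  "deltas": [0,0,0,0,0,0,0,0,0,0,0,0,0,0,0,0,0,0,0,0,0,0,0,0,0,0,0,0,0,0,0,0,0,0,0,0],
  "claw": 0.045
}}

```text
time_s: 19.3
position: [0.538, 0.4396, 0.1447]
ee_rot: [2.481, 1.236, -2.436]
ft_force: [0.1, -0.2, 0.1]
finger_gap: 0.528
finger_force: 0.0
```

```bash
python3 log.py; python3 chk.py; python3 - <<'E'
from h import *
from scipy.spatial.transform import Rotation as R
s=monitor.sense();T=R.from_euler("xyz",s["ee_rot"]).as_matrix();print("tool z",T[:,2],"y",T[:,1])
E
```

```text
19.3 [0.0899, 0.6557, -0.8567, -0.7174, 1.1989, -0.5493] [0.538, 0.4396, 0.1447] [2.4808, 1.236, -2.4361] [ 0.1 -0.2  0.1] 0.5280382143593972 0.0
pred la,lb,piv,tip [0.5302 0.4224 0.221 ] [0.5664 0.4138 0.2133] [0.5328 0.4049 0.1586] [0.5085 0.3842 0.067 ]
side px pred [[320.2, 132.5], [326.0, 137.5], [317.1, 147.3], [308.2, 165.7]] [([320.4, 138.1], 0.72)] [([323.1, 138.9], 0.72)]
side 29 teal tool-frame med [-0.0505  0.0156 -0.0229] min [-0.0933 -0.0146 -0.0454] max [-0.0386  0.0318 -0.0067] px [323.2 133.7]
top px pred [[97.9, 212.8], [102.2, 200.7], [111.7, 212.5], [127.7, 220.5]] [([99.1, 213.4], 0.61)] [([95.5, 217.4], 0.81)]
top 122 teal tool-frame med [-0.0778  0.0166 -0.0269] min [-0.0953 -0.0167 -0.047 ] max [-0.0272  0.042  -0.0054] px [ 94.3 210.5]
tool z [ 0.16973479  0.95074032 -0.25938957] y [-0.95321902  0.22519265  0.20164765]
```

Request:
{"fn": "carry_out", "kwargs": {
  "deltas": [-0.003,-0.019,0.005,0,0,0,-0.007,-0.038,0.01,0,0,0,-0.01,-0.057,0.016,0,0,0,-0.017,-0.095,0.026,0,0,0,-0.027,-0.152,0.041,0,0,0,-0.034,-0.19,0.08,0,0,0,-0.034,-0.19,0.12,0,0,0,-0.034,-0.19,0.12,0,0,0]
}}

```text
time_s: 20.6
position: [0.5042, 0.2506, 0.2621]
ee_rot: [2.48, 1.235, -2.437]
ft_force: [0.3, -0.8, -1.6]
finger_gap: 0.526
finger_force: 0.0
```

```bash
python3 log.py; python3 - <<'E'
from h import *
im,d=get_image("side");x,y,w,h=270,85,90,75
cv2.imwrite("pics/h2.png",cv2.resize(im[y:y+h,x:x+w],None,fx=8,fy=8,interpolation=cv2.INTER_CUBIC))
S=cloud("side",d);b,g,r=[im[...,i].astype(int) for i in range(3)]
m=(g-r>35);m[:,:290]=0;m[:,350:]=0;m[:100]=0;m[185:]=0
print(m.sum(),np.median(S[m],0),S[m].min(0),S[m].max(0))
E
```

```text
20.6 [-0.3226, 0.4799, -0.5478, 1.0394, 1.2708, -1.8753] [0.5042, 0.2506, 0.2621] [2.4801, 1.2352, -2.4367] [ 0.3 -0.8 -1.6] 0.5262379599651998 0.0
36 [0.54419133 0.43531182 0.20665765] [0.51588576 0.41984993 0.18452851] [0.57499502 0.44952159 0.24451379]
```

View pics/h2.png

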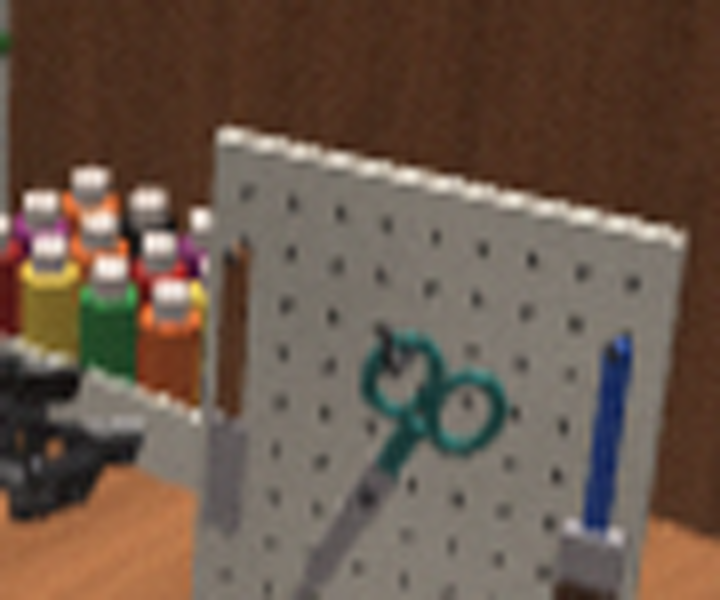

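The scissors hang by loop_a with the wire at (390,350) inside the loop. Next comes the route to the knob with the tool turned down.

```bash
python3 - <<'E'
from plan import *
D=np.loadtxt("kin.txt")[-1];x0=D[6:9];R0=R.from_euler("xyz",D[9:12]);q=D[:6]
Rt=R.from_euler("xyz",[np.pi,0,np.radians(181)]);rv=(Rt*R0.inv()).as_rotvec();print("rv",np.degrees(rv),np.degrees(np.linalg.norm(rv)))
xt=np.array([.4715,-.2472,.17]);print("dx",xt-x0)
for f in np.linspace(0,1,9):
    T=(R.from_rotvec(rv*f)*R0).as_matrix();x=x0+(xt-x0)*f+[0,0,.12*f*(1-f)*2]
    r=ik(x,T,q);q=r.x;print(round(f,2),q.round(2),round(r.cost,5))
for th in(0,.4,.8,1.1,1.37):
    a=.2+th;x=np.array([.5986-.13*np.cos(a),-.245-.13*np.cos(a)*.0175,.022+.13*np.sin(a)-.051]);r=ik(x,Rt.as_matrix(),q);q=r.x;print(th,x.round(4),q.round(2),round(r.cost,6))
E
```

```text
rv [-57.14585765  54.23840121 -56.58699154] 97.00278771498715
dx [-0.03268074 -0.49784463 -0.09211869]
0.0 [-0.32  0.48 -0.55  1.04  1.27 -1.88] 0.0
0.12 [-0.43  0.32 -0.57  1.03  1.13 -1.66] 0.0
0.25 [-0.52  0.21 -0.55  1.06  0.98 -1.49] 0.0
0.38 [-0.58  0.15 -0.51  1.09  0.83 -1.33] 0.0
0.5 [-0.62  0.12 -0.45  1.1   0.67 -1.19] 0.0
0.62 [-0.64  0.12 -0.41  1.08  0.51 -1.04] 0.0
0.75 [-0.64  0.15 -0.36  1.06  0.34 -0.91] 0.0
0.88 [-0.63  0.22 -0.32  1.02  0.17 -0.77] 0.0
1.0 [-0.62  0.31 -0.28  0.98 -0.   -0.64] 0.0
0 [ 0.4712 -0.2472 -0.0032] [-0.62  0.51 -0.48  0.57 -0.   -0.64] 0.0
0.4 [ 0.4913 -0.2469  0.0444] [-0.6   0.47 -0.39  0.7   0.   -0.62] 0.0
0.8 [ 0.5284 -0.2462  0.0804] [-0.56  0.48 -0.27  0.82  0.   -0.58] 0.0
1.1 [ 0.5638 -0.2456  0.0963] [-0.53  0.52 -0.15  0.89  0.   -0.55] 0.0
1.37 [ 0.5985 -0.245   0.101 ] [-0.5   0.57 -0.05  0.95  0.   -0.52] 0.0
```

Request:
{"fn": "carry_out", "kwargs": {
  "deltas": [-0.003,-0.05,0.012,-5.7,5.4,-5.7,-0.0065,-0.1,0.02,-11.4,10.8,-11.3,-0.01,-0.15,0.022,-17.1,16.3,-17,-0.013,-0.2,0.02,-22.9,21.7,-22.6,-0.0165,-0.25,0.014,-28.6,27.1,-28.3,-0.02,-0.3,0.004,-34.3,32.5,-34,-0.023,-0.35,-0.01,-40,38,-39.6,-0.026,-0.4,-0.03,-45.7,43.4,-45.3,-0.0295,-0.45,-0.06,-51.4,48.8,-50.9,-0.0327,-0.498,-0.09,-57.15,54.24,-56.59,-0.0327,-0.498,-0.092,-57.15,54.24,-56.59,-0.0327,-0.498,-0.092,-57.15,54.24,-56.59,-0.0327,-0.498,-0.092,-57.15,54.24,-56.59],
  "claw": 0.065
}}

```text
time_s: 22.28
position: [0.472, -0.2463, 0.1701]
ee_rot: [-3.141, 0.001, -3.123]
ft_force: [0.0, -0.5, -0.2]
finger_gap: 0.761
finger_force: 0.0
```

```bash
python3 log.py; python3 - <<'E'
from h import *
im,d=get_image("side");S=cloud("side",d);b,g,r=[im[...,i].astype(int) for i in range(3)]
k=(r>150)&(g<70)&(b<70)&(abs(S[...,1]+.25)<.05)&(abs(S[...,0]-.48)<.06);print("knob",k.sum(),S[k].mean(0),np.argwhere(k).mean(0)[::-1])
# scissors hanging: teal near hook
m=(g-r>35);m[:,:290]=0;m[:,350:]=0;m[:100]=0;m[185:]=0
print(m.sum(),np.median(S[m],0),S[m].min(0),S[m].max(0))
E
```

```text
22.275 [-0.6199, 0.3116, -0.2822, 0.9757, 0.0003, -0.6383] [0.472, -0.2463, 0.1701] [-3.141, 0.0013, -3.1232] [ 0.  -0.5 -0.2] 0.7610900721863896 0.0
knob 31 [ 0.47900391 -0.24997077  0.05843625] [192.         234.90322581]
35 [0.54090628 0.43226142 0.20869854] [0.51434583 0.41720484 0.18264767] [0.57268929 0.45195833 0.24558932]
```

The knob is unmoved and the scissors hang still. I'll lower over the knob and pinch its ends.

Request:
{"fn": "carry_out", "kwargs": {
  "deltas": [0,0,-0.05,0,0,0,0,0,-0.1,0,0,0,0,0,-0.13,0,0,0,0,0,-0.155,0,0,0,0,0,-0.173,0,0,0,0,0,-0.173,0,0,0,0,0,-0.173,0,0,0]
}}

```text
time_s: 23.2
position: [0.4725, -0.247, -0.0027]
ee_rot: [-3.14, 0.001, -3.123]
ft_force: [-0.9, -0.4, 0.1]
finger_gap: 0.758
finger_force: 0.0
```

Request:
{"fn": "carry_out", "kwargs": {
  "deltas": [0,0,0,0,0,0,0,0,0,0,0,0,0,0,0,0,0,0,0,0,0,0,0,0,0,0,0,0,0,0,0,0,0,0,0,0],
  "claw": 0.0
}}

```text
time_s: 23.95
position: [0.4723, -0.2481, -0.0033]
ee_rot: [-3.139, 0.0, -3.124]
ft_force: [-1.6, -5.0, 1.6]
finger_gap: 0.358
finger_force: 61.3
```

The knob is held (gap about 31 mm, 61 N). I'll swing it up along the arc, first half first.

Request:
{"fn": "carry_out", "kwargs": {
  "deltas": [0.0022,0,0.0086,0,0,0,0.0047,0,0.0172,0,0,0,0.008,0,0.0255,0,0,0,0.0117,0,0.0335,0,0,0,0.0161,0,0.0412,0,0,0,0.0209,0,0.0487,0,0,0,0.0263,0.0005,0.0558,0,0,0,0.0321,0.0005,0.0626,0,0,0,0.0384,0.0005,0.0689,0,0,0,0.0451,0.001,0.0748,0,0,0,0.0451,0.001,0.0748,0,0,0]
}}

```text
time_s: 25.32
position: [0.5153, -0.2473, 0.0709]
ee_rot: [-3.138, -0.004, -3.125]
ft_force: [-5.7, -7.6, 0.8]
finger_gap: 0.367
finger_force: 61.3
```

```bash
python3 log.py; python3 - <<'E'
from h import *
im,d=get_image("side");S=cloud("side",d);b,g,r=[im[...,i].astype(int) for i in range(3)]
k=(r>140)&(g<70)&(b<70)&(abs(S[...,1]+.25)<.05)&(abs(S[...,0]-.52)<.1)&(S[...,2]<.25);print("knob",k.sum(),S[k].mean(0))
a=.885;print("exp centre",.5986-.13*np.cos(a),.022+.13*np.sin(a))
E
```

```text
25.325 [-0.5734, 0.4774, -0.3053, 0.7895, -0.0053, -0.5904] [0.5153, -0.2473, 0.0709] [-3.138, -0.0041, -3.1246] [-5.7 -7.6  0.8] 0.3666019886732996 61.33907496929169
knob 32 [ 0.52383046 -0.24625919  0.13174199]
exp centre 0.5162723648065061 0.1226089483269106
```

Request:
{"fn": "carry_out", "kwargs": {
  "deltas": [0.0072,0,0.0054,0,0,0,0.0145,0,0.0103,0,0,0,0.0222,0,0.0147,0,0,0,0.0303,0,0.0185,0,0,0,0.0385,0,0.0217,0,0,0,0.047,0,0.0245,0,0,0,0.0556,0,0.0266,0,0,0,0.0645,0,0.0281,0,0,0,0.0733,0,0.029,0,0,0,0.0823,0,0.0294,0,0,0,0.0823,0,0.0294,0,0,0,0.0823,0,0.0294,0,0,0]
}}

```text
time_s: 26.88
position: [0.6009, -0.2455, 0.1021]
ee_rot: [-3.141, 0.003, -3.123]
ft_force: [-0.2, 0.6, 8.4]
finger_gap: 0.36
finger_force: 62.3
```

```bash
python3 log.py; cat > k.py <<'E'
from h import *
for c in("side","top"):
    im,d=get_image(c);S=cloud(c,d);b,g,r=[im[...,i].astype(int) for i in range(3)]
    k=(r>110)&(g<70)&(b<70)&(r-g>60)&(abs(S[...,1]+.25)<.05)&(abs(S[...,0]-.58)<.1)&(S[...,2]<.25);print(c,"knob",k.sum(),S[k].mean(0) if k.any() else "",np.argwhere(k).mean(0)[::-1])
    if c=="side":
        print("pred px", w2px(c,[.5986,-.245,.152]),"bar finder",[(x["pixel"],x["p"]) for x in finder.look_for(c,"knob")[:1]])
        m=(b>185)&(abs(b-r)<25)&(S[...,2]>.05)&(S[...,2]<.09)&(abs(S[...,0]-.595)<.03)&(abs(S[...,1]-.0)<.15);print("bar top z",m.sum(),np.median(S[m],0))
        d0=np.load("side_d.npy");S0=cloud(c,d0);i0=cv2.imread("pics/side0.png").astype(int);b,r=i0[...,0],i0[...,2]
        m=(b>185)&(abs(b-r)<25)&(S0[...,2]>.05)&(S0[...,2]<.09)&(abs(S0[...,0]-.595)<.03)&(abs(S0[...,1]-.0)<.15);print("before",m.sum(),np.median(S0[m],0))
E
python3 k.py
```

```text
26.875 [-0.5021, 0.5741, -0.0477, 0.9458, 0.0013, -0.5207] [0.6009, -0.2455, 0.1021] [-3.1412, 0.0034, -3.123] [-0.2  0.6  8.4] 0.35996905289314907 62.3418653011322
side knob 49 [ 0.60973825 -0.24564671  0.16117443] [216.67346939 227.7755102 ]
pred px [214.63661744 228.37993092] bar finder [([219.1, 228.6], 0.41)]
bar top z 482 [ 0.60129382 -0.02334497  0.07007213]
before 475 [ 0.60084933 -0.02424865  0.06005763]
top knob 0  [nan nan]k.py:4: RuntimeWarning: Mean of empty slice.
  k=(r>110)&(g<70)&(b<70)&(r-g>60)&(abs(S[...,1]+.25)<.05)&(abs(S[...,0]-.58)<.1)&(S[...,2]<.25);print(c,"knob",k.sum(),S[k].mean(0) if k.any() else "",np.argwhere(k).mean(0)[::-1])
  ret = um.true_divide(
```

The bar has risen 10.0 mm and the knob is within about 2 mm of straight up. One small trim, then a steadiness check including the scissors.

Request:
{"fn": "carry_out", "kwargs": {
  "deltas": [-0.001,0,0,0,0,0,-0.001,0,0,0,0,0,-0.001,0,0,0,0,0,-0.001,0,0,0,0,0]
}}

```text
time_s: 27.52
position: [0.5996, -0.2454, 0.1021]
ee_rot: [-3.141, 0.003, -3.123]
ft_force: [-0.5, -0.9, 7.7]
finger_gap: 0.363
finger_force: 62.3
```

```bash
python3 log.py; python3 k.py 2>/dev/null; python3 - <<'E'
from h import *
im,d=get_image("side");S=cloud("side",d);b,g,r=[im[...,i].astype(int) for i in range(3)]
m=(g-r>35);m[:,:290]=0;m[:,350:]=0;m[:100]=0;m[185:]=0
print("scissors",m.sum(),np.median(S[m],0),S[m].max(0))
a=cv2.imread("pics/side0.png")
for n,(x,y,w,h) in dict(pot=(103,230,35,52),jar=(140,275,28,36),tape=(287,238,36,28)).items():print(n,cv2.absdiff(im,a)[y:y+h,x:x+w].mean())
# board front edge in the side view
e=cv2.absdiff(im,a)[195:225,200:240].sum(2);print("board edge diff",(e>60).mean())
E
```

```text
27.525 [-0.503, 0.5723, -0.051, 0.9448, 0.0012, -0.5215] [0.5996, -0.2454, 0.1021] [-3.1412, 0.003, -3.1231] [-0.5 -0.9  7.7] 0.36310825132708807 62.349783182144165
side knob 45 [ 0.60817189 -0.24521631  0.16085605] [216.44444444 227.57777778]
pred px [214.63661744 228.37993092] bar finder []
bar top z 485 [ 0.60170237 -0.02331567  0.07044837]
before 475 [ 0.60084933 -0.02424865  0.06005763]
top knob 0  [nan nan]
scissors 37 [0.53795896 0.43213844 0.20970535] [1.39526429 0.45081297 1.00805998]
pot 3.2838827838827838
jar 3.0962301587301586
tape 3.263227513227513
board edge diff 0.7183333333333334
```

```bash
python3 - <<'E'
from h import *
im,d=get_image("top");a=cv2.imread("pics/top0.png")
def corners(i):
    b,g,r=[i[...,k].astype(int) for k in range(3)];m=((g-r>40)&(b>90));m[:200]=0;m[258:]=0;m[:,:185]=0;m[:,280:]=0
    v,u=np.where(m);return u.min(),v.max(),np.median(u),m.sum()
print(corners(a),corners(im))
x=slice(240,258),slice(186,230);print("front-left edge diff",cv2.absdiff(im,a)[x].mean())
E
```

```text
(np.int64(193), np.int64(253), np.float64(231.0), np.int64(3817)) (np.int64(193), np.int64(253), np.float64(232.0), np.int64(3993))
front-left edge diff 1.765993265993266
```

The board has not moved, the bar is up and the scissors hang still, so I'm handing the job in.

```bash
python3 -c "
from plant import job
print(job.close_job())"
```

```text
the job is handed in; nothing more can be done
None
```

The scissors hang still by one loop on the middle hook, the lever stands straight up with the bar raised about 10 mm and the gripper still holding the knob, and the board, pen pot, paint jar and tape have not moved; I handed the job in at about 28 s.

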